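# Unload paver samples from rocker nests and pack them tight in a crate

### The arm

A 6-joint arm with a two-finger parallel gripper is mounted at the origin on the work surface. World frame = base frame: x ahead of the robot, y to its left, z up, the work surface at z = 0. Lengths are in mm, angles in rad, forces in N, time in s.
With the tool pointing down it reaches from about 300 to 775 mm from the base axis. Payload 14.6 kg.
Tool frame: the origin (TCP) lies on the centre line of the jaws, within the pads' length; the fingertips stand 19 mm ahead of it and the grasp point (between the pads) is the TCP (bot.tip_reach is the distance from the TCP to the fingertips, in mm); z points along the fingers, y is the line along which they close (so a half turn about z gives the same grasp; the last joint's range is limited). The gripper opens to 85 mm and grips with 20 to 120 N. Pads are 22 mm wide; open, the fingers measure 114 mm over their backs; the gripper's body (76 mm by 85 mm) begins 54 mm behind the grasp point. The pads swing forward as they close: fully open they stand 13 mm farther back than shut.
Start: joints at [-1.194, 0.3, 1.521, -0, 1.321, -0.067], TCP at [236.148, -496.713, 250.281] pointing down, gripper open.
Joint ranges: [-3.03, 3.03], [-0.79, 2.21], [0.23, 2.52], [-1.04, 4.18], [0, 3.07], [-2.55, 2.55]. Speed limits (rad/s): [2.22, 2.22, 2.57, 3.14, 3.14, 3.14].

### API

Orientations are given as a unit quaternion [w, x, y, z].
In Python, from rig import bot gives the robot as it stands. Calls block until the motion is done:
- bot.move_to(position, orientation): joint-space move of the TCP to a pose.
- bot.servo_line(position, attitude=None, speed=150, until_force=None): straight line of the TCP; attitude=None keeps the orientation; speed is the mean speed in mm/s. With until_force (N) it stops when the force on the tool has changed by that much, and returns True; else False.
- bot.move_joints(angles): joint-space move.
- bot.move_gripper(opening, grip_force=None): finger opening in mm; grip_force is the grip in N (None keeps the last); returns when the fingers have stopped.
- bot.dwell(seconds).
- bot.ik(position, orientation): joint angles nearest the present ones, or None.
- bot.read_state(): the state.
- bot.read_camera(name): name is "scene" or "top" or "wrist"; returns a dict with "image" (480x640x3 uint8, blue, green, red), "depth" (480x640 float32, mm along the optical axis (not along the pixel's ray), 0 where there is no reading), "fovy" (degrees; the focal length in pixels is half the picture's height over the tangent of half this angle, whatever the lens; pixels are square), "cx", "cy" (the principal point, pixels), "k1" (the pictures are not rectified: a ray, as slopes to the right and down, at radius r is drawn at 1 + k1 r^2 times it, then the intrinsics apply), "eye" and "attitude" of the camera in the world; the wrist camera has in their place "mount" (4x4, takes a point from camera to tool coordinates, whose origin is the TCP and whose axes are the flange's). Camera axes: x right, y down, z forward; pixel columns grow to the right and rows downward; lengths in mm; the calibration is good to about 2 mm. A picture is of the moment at which its call begins: read the wrist's pose just before it.
A pose or a line that the arm cannot do raises bot.MotionError and nothing moves.
- bot.finish_job(): hands the job in; it is judged then, once.
The state is a dict: "clock": time; "joint_positions": joint angles; "qvel": joint speeds; "effort": joint torques, N m; "ee_pos": TCP position; "tool_rot": TCP orientation; "ft_force": force on the tool from outside, world axes, zero at the start; "moment": the same for the moment, N m; "grip_width": finger opening in mm; "grip_force": force on a finger pad.
Only numpy, scipy, OpenCV 4.12 (cv2) and the standard library are available. Lean on these libraries where they do the work, as an engineer would, in place of code of your own. Each camera call takes 0.05 s, during which the arm holds its last target. There are 200 camera calls.

### The job

Take every white paver sample out of its red fixture: the pockets leave no room for fingers, so press a sample down at the end by the fixture's lower end wall until its other end tips up, and lift it out by that end. Lay the samples flat on the floor of the wooden crate, side by side across it in one row, then fill all the room that is left in the row with the plain wood spacer blocks, laid down level in the same direction (one block after three samples, both after two), so that nothing can shift. Leave the other things on the table where they are.

Things in the scene. Friction and masses are not known exactly. Their poses are not given: they have to be found in the camera images.
- tile1: white porcelain paver sample, 100 x 50 x 20 mm, 0.23 kg; origin at the centre of its underside, x along its length, z up out of its top face. At the start it lies flat in the pocket of nest1, its axes along the nest's, its top face flush with the rim. Two or three of the three are present in a run.
- tile1_mid (a point): centre of tile1, 10 mm from both faces (either face may lie down in the crate)
- nest1: red fixture fixed to the table, 130 x 69 x 56 mm, origin at the centre of its underside, z up. Pocket bottom 36 mm above the table, rim at 56 mm; 1.5 mm to spare at the sample's sides and +x end, so no finger fits. The -x end wall is lower (40 mm high) and 8 mm clear of the sample. From 2.5 mm on the -x side of the origin the pocket bottom is a ramp falling at 33 degrees towards -x.
- nest1_press (a point): point on the sample's top, 12 mm from its -x end, where to press: a light press (under 5 N) tips the sample on to the ramp (this point sinks about 20 mm). It then stays tipped at 33 degrees, perhaps slid some mm down the ramp, its +x end raised, the top edge about 23 mm above the rim, where its two long sides can be gripped above the rim. The nest of an absent sample is empty.
- tile2: white porcelain paver sample, 100 x 50 x 20 mm, 0.23 kg; origin at the centre of its underside, x along its length, z up out of its top face. At the start it lies flat in the pocket of nest2, its axes along the nest's, its top face flush with the rim. Two or three of the three are present in a run.
- tile2_mid (a point): centre of tile2, 10 mm from both faces (either face may lie down in the crate)
- nest2: red fixture fixed to the table, 130 x 69 x 56 mm, origin at the centre of its underside, z up. Pocket bottom 36 mm above the table, rim at 56 mm; 1.5 mm to spare at the sample's sides and +x end, so no finger fits. The -x end wall is lower (40 mm high) and 8 mm clear of the sample. From 2.5 mm on the -x side of the origin the pocket bottom is a ramp falling at 33 degrees towards -x.
- nest2_press (a point): point on the sample's top, 12 mm from its -x end, where to press: a light press (under 5 N) tips the sample on to the ramp (this point sinks about 20 mm). It then stays tipped at 33 degrees, perhaps slid some mm down the ramp, its +x end raised, the top edge about 23 mm above the rim, where its two long sides can be gripped above the rim. The nest of an absent sample is empty.
- tile3: white porcelain paver sample, 100 x 50 x 20 mm, 0.23 kg; origin at the centre of its underside, x along its length, z up out of its top face. At the start it lies flat in the pocket of nest3, its axes along the nest's, its top face flush with the rim. Two or three of the three are present in a run.
- tile3_mid (a point): centre of tile3, 10 mm from both faces (either face may lie down in the crate)
- nest3: red fixture fixed to the table, 130 x 69 x 56 mm, origin at the centre of its underside, z up. Pocket bottom 36 mm above the table, rim at 56 mm; 1.5 mm to spare at the sample's sides and +x end, so no finger fits. The -x end wall is lower (40 mm high) and 8 mm clear of the sample. From 2.5 mm on the -x side of the origin the pocket bottom is a ramp falling at 33 degrees towards -x.
- nest3_press (a point): point on the sample's top, 12 mm from its -x end, where to press: a light press (under 5 N) tips the sample on to the ramp (this point sinks about 20 mm). It then stays tipped at 33 degrees, perhaps slid some mm down the ramp, its +x end raised, the top edge about 23 mm above the rim, where its two long sides can be gripped above the rim. The nest of an absent sample is empty.
- crate: low open wooden crate fixed to the table, 126 (x) x 226 (y) x 32 mm outside, walls 8 mm, floor 8 mm: inside 110 x 210 mm. Origin at the centre of its underside.
- crate_in (a point): centre of the crate's inner floor, x and y along the crate's; the row of samples and blocks runs along y, each with its 100 mm length along x
- block1: plain wood spacer block, 100 x 50 x 50 mm, 0.13 kg, loose on the table; origin at the centre of its underside, x along its length
- block1_mid (a point): centre of block1, 25 mm above its origin
- block2: plain wood spacer block, 100 x 50 x 50 mm, 0.13 kg, loose on the table; origin at the centre of its underside, x along its length
- block2_mid (a point): centre of block2, 25 mm above its origin
- tape: bystander: yellow tape measure, 68 x 36 x 62 mm; loose, origin at its foot, to be left where it is
- glue: bystander: white glue bottle, 60 mm across, 170 mm tall; loose, origin at its foot, to be left where it is
- tin: bystander: steel tin, 80 mm across, 90 mm tall; loose, origin at its foot, to be left where it is
- muffs: bystander: pair of yellow ear defenders; loose, origin at its foot, to be left where it is
- level: bystander: yellow spirit level, 400 x 30 x 50 mm; loose, origin at its foot, to be left where it is
- offcut: bystander: small stepped wood offcut, 70 x 35 x 36 mm, too short to be a spacer block; loose, origin at its foot, to be left where it is
Not all that is in view belongs to the job. Leave any blue or green look-alike of the block2 alone. Leave any yellow look-alike of the tile1 alone.

How it is judged:
By the outcome, as a careful person would: the job done as asked, in the order asked, and still so for the second after the job is handed in, with the robot touching nothing.
Of tile1, tile2, tile3 only 2 to 3 are there at a start; the rules pass over those that are not, and their reading is None.
At some moment in a run one of block1, block2 may be knocked a few centimetres aside while the robot is not near it.
It also fails if it takes over 192 s, if anything falls off the work surface, if the arm or the gripper's body presses on something with over 40 N, if the wrist force passes 120 N, or if a joint passes its speed limit or range.

## Working session

There is one attempt and no reset: what is moved stays moved. The work goes in short steps, each a Python script; the robot and the scene stay as the last script left them, time stands still between calls to the robot, and variables do not carry over. Pictures are saved under pics/ and viewed, at most 14 in all, crops included, and the job is handed in when it is done.

```bash
ls; mkdir -p pics
cat > h.py <<'E'
import numpy as np, cv2
from scipy.spatial.transform import Rotation as R
from rig import bot
def rot(q): return R.from_quat([q[1],q[2],q[3],q[0]])
def quat(r):
    q=r.as_quat(); return [q[3],q[0],q[1],q[2]]
def cam(name):
    s=bot.read_state(); c=bot.read_camera(name)
    if 'mount' in c:
        T=np.array(c['mount']); Rt=rot(s['tool_rot']).as_matrix()
        c['R']=Rt@T[:3,:3]; c['e']=np.array(s['ee_pos'])+Rt@T[:3,3]
    else: c['R']=rot(c['attitude']).as_matrix(); c['e']=np.array(c['eye'])
    c['f']=240/np.tan(np.radians(c['fovy'])/2)
    return c
def rays(c,px):
    px=np.atleast_2d(px).astype(float); d=(px-[c['cx'],c['cy']])/c['f']; u=d.copy()
    for _ in range(20): u=d/(1+c['k1']*(u**2).sum(1,keepdims=True))
    return np.c_[u,np.ones(len(u))]@c['R'].T
def plane(c,px,z):
    r=rays(c,px); return c['e']+r*((z-c['e'][2])/r[:,2])[:,None]
def pts(c):
    """world point per pixel from depth"""
    v,u=np.mgrid[:480,:640]; r=rays(c,np.c_[u.ravel(),v.ravel()])
    return (c['e']+r*c['depth'].ravel()[:,None]).reshape(480,640,3)
def down(yaw): # tool pointing down, tool y (closing) axis at yaw+90deg ; tool x at yaw
    return quat(R.from_euler('z',yaw)*R.from_euler('x',np.pi))
E
python3 - <<'E'
from h import *
for n in ['scene','top','wrist']:
    c=cam(n); cv2.imwrite(f'pics/{n}0.png',c['image']); print(n,c['e'],c['R'].round(2).tolist(),c['f'],c['k1'])
s=bot.read_state(); print(s['clock'],s['tool_rot'],down(0))
E
```

```text
pics
scene [1153.41263808 -330.42141269  818.80737739] [[0.49, 0.61, -0.62], [0.87, -0.35, 0.35], [0.0, -0.71, -0.71]] 439.9043397794474 -0.04167879896674485
top [ 417.61513102   17.11014558 1512.92524906] [[-0.02, -1.0, 0.08], [-1.0, 0.02, -0.0], [0.0, -0.08, -1.0]] 521.3006690607381 0.015579093609672077
wrist [ 302.11039212 -465.93519724  373.7040715 ] [[0.43, -0.87, -0.26], [-0.9, -0.41, -0.12], [-0.0, 0.29, -0.96]] 385.2610210160012 -0.02112770607069664
0.15 [-4.45186631e-04  9.75494961e-01  2.20021311e-01 -6.80014874e-05] [np.float64(6.123233995736766e-17), np.float64(1.0), np.float64(0.0), np.float64(0.0)]
```

View pics/top0.png

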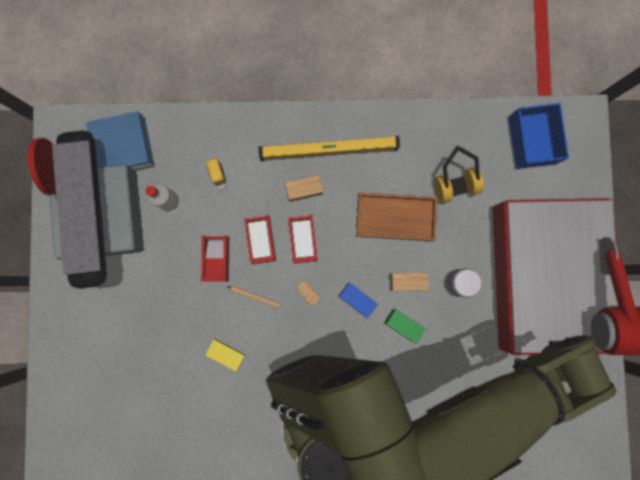

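View pics/scene0.png

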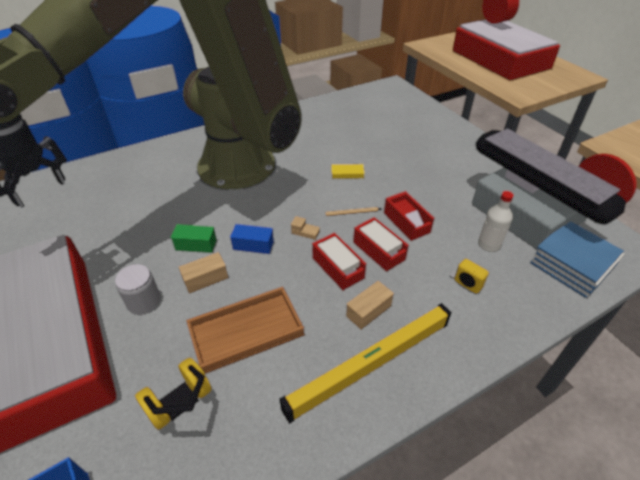

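The top view shows two white samples in the nests at (260,240) and (303,239), and the third nest at (215,258) is empty. The plain wood blocks are at (304,188) and (410,282), and the crate is at (397,217). The blue (357,300), green (405,326) and yellow (225,355) look-alikes and the offcut (308,293) are to be left alone.

```bash
cat >> h.py <<'E'
def rect(P):
    """world xy points -> centre, (long,short), yaw of long axis in (-90,90] deg"""
    (x,y),(w,h),a=cv2.minAreaRect(np.float32(P[:,:2]))
    if w<h: w,h,a=h,w,a+90
    return np.array([x,y]),(w,h),(a+90)%180-90
def blobs(c,mask,z,amin=150):
    out=[]
    m=cv2.morphologyEx(mask.astype(np.uint8),cv2.MORPH_OPEN,np.ones((3,3)))
    for k in cv2.findContours(m,cv2.RETR_EXTERNAL,cv2.CHAIN_APPROX_NONE)[0]:
        if cv2.contourArea(k)>amin: out.append((k[:,0].mean(0),)+rect(plane(c,k[:,0],z)))
    return out
def masks(c):
    h,s,v=[x.astype(int) for x in cv2.split(cv2.cvtColor(c['image'],cv2.COLOR_BGR2HSV))]
    return dict(red=((h<5)|(h>172))&(s>150)&(v>60),white=(s<40)&(v>170),wood=(h>=6)&(h<20)&(s>70)&(v>90))
E
python3 - <<'E'
from h import *
c=cam('top'); M=masks(c)
for n,z in [('red',56),('white',56),('wood',50),('wood',32)]:
    for b in blobs(c,M[n],z,100): 
        if 180<b[0][0]<480 and b[0][1]<340: print(n,z,b[0].round(),b[1].round(1),np.round(b[2],1),round(b[3],1))
P=pts(c)
for (u,v) in [(260,217),(260,219),(260,240),(262,261),(301,217),(305,260),(215,238),(215,280),(304,188),(410,282),(320,300)]: print(u,v,P[v,u].round(),)
def crop(a,b,w,h,k,n): cv2.imwrite(n,cv2.resize(c['image'][b:b+h,a:a+w],None,fx=k,fy=k,interpolation=2))
crop(190,170,260,170,3,'pics/topcrop.png')
E
```

```text
red 56 [214. 269.] [454.9 307.2] [67.1 58.5] 88.9
white 56 [467. 282.] [ 406.6 -398. ] [68.  67.6] 43.3
white 56 [302. 239.] [536.7  58.9] [98.8 49.1] 4.8
white 56 [259. 239.] [537.7 180.9] [98.7 48.6] 7.6
wood 50 [255. 297.] [378.  195.4] [141.7  11.5] 68.8
wood 50 [308. 292.] [386.2  46.8] [66.8 33.5] 39.0
wood 50 [409. 281.] [ 411.5 -237.2] [101.   47.4] 89.0
wood 50 [398. 215.] [ 595.7 -208.3] [224.3 126.8] 86.1
wood 50 [304. 187.] [682.8  52.8] [98.7 52.5] -77.7
wood 32 [255. 297.] [377.5 197.6] [143.4  11.7] 68.8
wood 32 [308. 292.] [385.8  47.2] [67.6 33.9] 39.0
wood 32 [409. 281.] [ 411.4 -240.3] [102.2  48. ] 89.0
wood 32 [398. 215.] [ 597.9 -211.1] [227.1 128.3] 86.1
wood 32 [304. 187.] [686.1  53.2] [99.9 53.1] -77.7
260 217 [603. 180.  34.]
260 219 [596. 179.  38.]
260 240 [535. 178.  53.]
262 261 [476. 173.  52.]
301 217 [600.  63.  35.]
305 260 [477.  53.  49.]
215 238 [545. 308.  34.]
215 280 [426. 304.  57.]
304 188 [682.  53.  44.]
410 282 [ 410. -240.   46.]
320 300 [363.  13.  -0.]
```

View pics/topcrop.png

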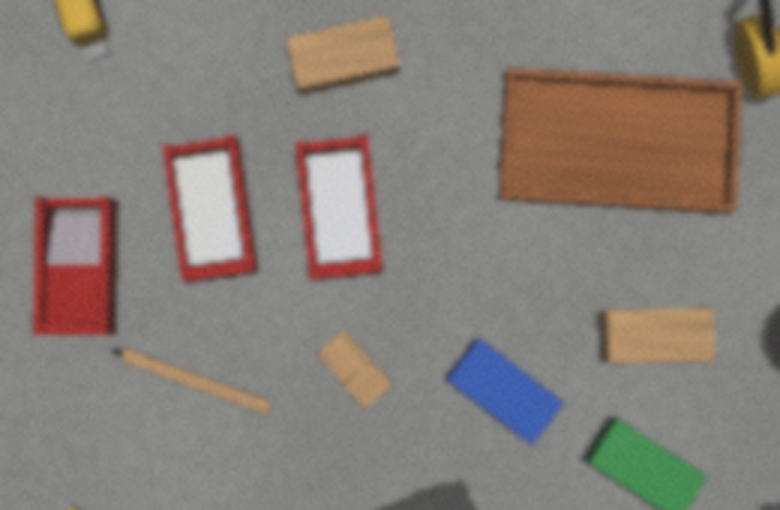

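Run:
```python
from h import *
print(bot.tip_reach, bot.read_state()['grip_width'])
for i,p in enumerate([(560,-210,330),(560,90,330)]):
    bot.move_to(p,down(0)); bot.dwell(.2)
    c=cam('wrist'); cv2.imwrite(f'pics/w{i}.png',c['image']); np.save(f'w{i}.npy',c,allow_pickle=True)
    M=masks(c)
    for n,z in [('red',56),('white',56),('wood',50),('wood',32)]:
        for b in blobs(c,M[n],z,1500): print(n,z,b[0].round(),b[1].round(1),np.round(b[2],1),round(b[3],1))
bot.move_gripper(0); print(bot.tip_reach)
print(bot.read_state()['clock'],bot.read_state()['ft_force'])
```

```text
19.0 85.3536425220963
red 56 [ 16. 227.] [520.7 119.2] [102.2  54.1] -14.1
red 56 [ 78. 208.] [539.3  44. ] [129.6  96.5] 5.4
red 56 [619. 261.] [ 480.2 -534.8] [277.   21.3] -0.2
white 56 [ 77. 219.] [536.9  58. ] [99.5 49.8] 5.6
wood 50 [350. 313.] [ 419.6 -240.4] [99.5 64.7] 89.8
wood 50 [327. 183.] [ 595.9 -212.1] [215.3 111.2] 85.5
wood 50 [331. 144.] [ 605.2 -213.2] [214.1 109.5] 85.4
wood 50 [61. 72.] [684.5  51.2] [100.2  49.8] -78.1
wood 32 [350. 313.] [ 410.1 -241.7] [103.9  67.6] 89.8
wood 32 [327. 183.] [ 594.3 -212.2] [224.9 116.2] 85.5
wood 32 [331. 144.] [ 603.9 -213.2] [223.6 114.4] 85.4
wood 32 [61. 72.] [686.8  62.9] [104.7  52. ] -78.1
red 56 [132. 254.] [490.5 297.9] [137.4  89.6] -1.0
red 56 [357. 214.] [538.7  58.5] [131.4  68.4] 5.3
red 56 [241. 214.] [539.2 180. ] [130.5  69. ] 7.5
white 56 [231. 218.] [536.4 191.3] [99.7 31.2] 5.0
wood 50 [602. 322.] [ 411.3 -237.5] [96. 49.] 89.5
wood 50 [572. 158.] [ 601.7 -173.2] [164.3 119.9] 85.4
wood 50 [366.  70.] [684.1  52.1] [99.7 49.8] -78.1
wood 32 [602. 322.] [ 401.4 -252.1] [100.3  51.1] 89.5
wood 32 [572. 158.] [ 600.3 -184.9] [171.6 125.2] 85.4
wood 32 [366.  70.] [686.4  50.5] [104.1  52.1] -78.1
19.0
4.2333 [0.33026609 0.00664742 0.05356224]
```

View pics/w1.png

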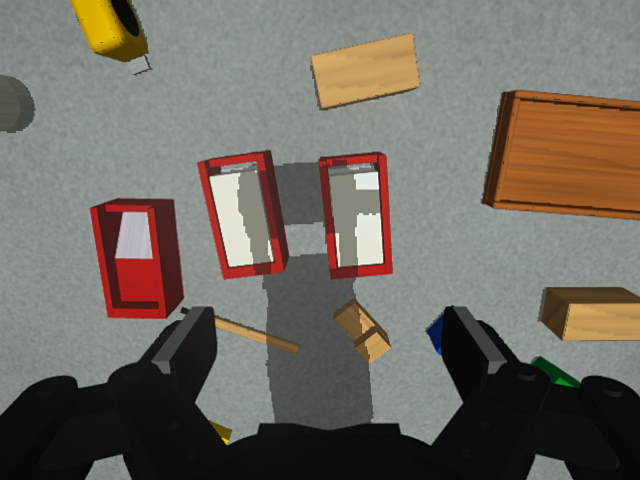

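View pics/w0.png

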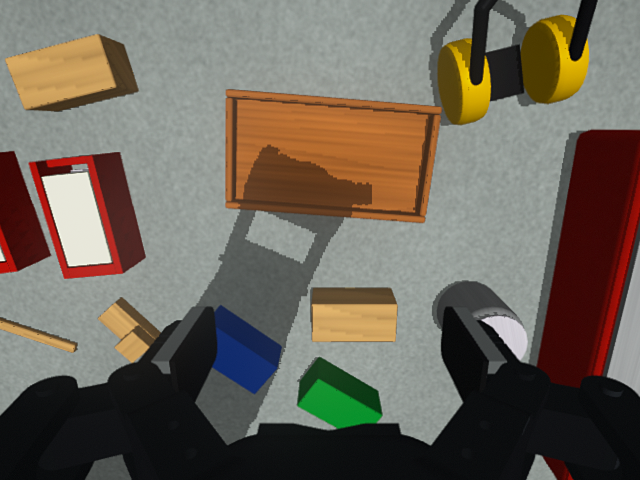

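The low end wall is on the far side (world +x) of every nest, so each sample's raised end will face the robot. In w1 the samples are at about (240,215) and (357,210). In w0 the crate's rim corners are at (227,90), (441,108), (425,222) and (226,207). Next I press both samples.

```bash
cat >> h.py <<'E'
U=lambda a: np.array([np.cos(np.radians(a)),np.sin(np.radians(a)),0])
A=dict(c=np.array([536.2,58.4,0]),a=5.3); B=dict(c=np.array([536.6,180.1,0]),a=7.4)
E
python3 - <<'E'
from h import *
c=np.load('w0.npy',allow_pickle=True).item()
q=plane(c,[(227,90),(441,108),(425,222),(226,207)],32); print(q.round(1).tolist(),rect(q))
for t in (B,A):
    p=t['c']+40*U(t['a']); o=down(np.radians(t['a']))
    bot.move_to(p+[0,0,110],o)
    r=bot.servo_line(p+[0,0,77],speed=120)
    r=bot.servo_line(p+[0,0,52],speed=30,until_force=10)
    print(r,bot.read_state()['ee_pos'],bot.read_state()['ft_force'])
    bot.servo_line(p+[0,0,110],speed=150)
bot.move_gripper(85)
bot.move_to((470,120,330),down(0)); bot.dwell(.2)
c=cam('wrist'); cv2.imwrite('pics/w2.png',c['image']); np.save('w2.npy',c,allow_pickle=True)
P=pts(c); m=masks(c)['white']
for t in (A,B):
    L=(P-t['c'])@np.c_[U(t['a']),U(t['a']+90),[0,0,1]]
    k=m&(abs(L[...,0])<70)&(abs(L[...,1])<30)&(L[...,2]>20)
    Q=L[k]; f=np.polyfit(Q[:,0],Q[:,2],1); print(np.degrees(np.arctan(f[0])),f,np.percentile(Q,[0.5,2,50,98,99.5],axis=0).round(1).tolist())
print(bot.read_state()['clock'])
E
```

```text
[[668.3, -107.2, 32.0], [650.3, -328.5, 32.0], [528.3, -320.1, 32.0], [546.0, -96.9, 32.0]] (array([ 598.31591797, -213.32244873]), (223.87002563476562, 122.78414916992188), 85.47037506103516)
True [576.64589433 185.33916825  59.74130264] [1.01393612 0.28986073 3.80655398]
True [576.45671644  62.09654361  59.28801757] [2.00948827 0.80336606 2.28995348]
-32.87576223325421 [-0.6463291  61.66408528] [[-26.2, -24.7, 24.6], [-24.9, -24.0, 25.8], [12.9, -0.4, 53.1], [55.4, 23.3, 77.5], [56.8, 24.1, 78.3]]
-32.933054889575274 [-0.64774768 62.21786417] [[-29.0, -24.2, 26.6], [-27.7, -23.5, 28.0], [10.1, 0.0, 55.6], [52.8, 23.8, 79.9], [54.3, 24.5, 80.7]]
10.7917
```

View pics/w2.png

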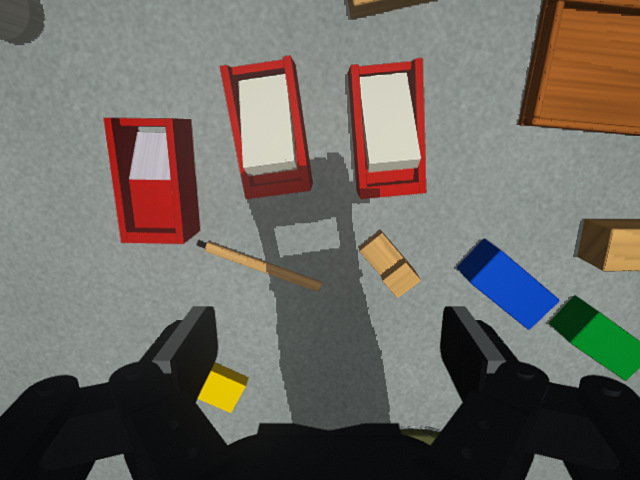

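Both samples are tipped at 33°, with their raised edges at rows ~165–170 facing the robot. Next I measure the crate from directly above, then take sample A to the crate.

```bash
cat >> h.py <<'E'
def crate(c):
    h,s,v=[x.astype(int) for x in cv2.split(cv2.cvtColor(c['image'],cv2.COLOR_BGR2HSV))]
    m=((h>=3)&(h<20)&(s>70)&(v>25)).astype(np.uint8); m=cv2.morphologyEx(m,cv2.MORPH_CLOSE,np.ones((7,7)))
    k=max(cv2.findContours(m,cv2.RETR_EXTERNAL,cv2.CHAIN_APPROX_NONE)[0],key=cv2.contourArea)
    return rect(plane(c,k[:,0],32))
E
python3 - <<'E'
from h import *
bot.move_to((530,-212,330),down(np.radians(-4.3))); bot.dwell(.2)
c=cam('wrist'); cv2.imwrite('pics/w3.png',c['image']); np.save('w3.npy',c,allow_pickle=True)
print(crate(c)); P=pts(c)
d=c['depth'].copy(); r=rays(c,[(320,240)])
for b in blobs(c,masks(c)['wood'],50,1500): print(b)
E
```

```text
(array([ 598.56311035, -212.448349  ]), (224.81259155273438, 125.3731460571289), 85.34759521484375)
(array([361.24193548, 296.86693548]), array([ 412.78143311, -240.29237366]), (98.89842987060547, 52.07860565185547), 89.7953872680664)
(array([324.32579186, 126.33634992]), array([ 598.75134277, -212.64749146]), (215.226806640625, 119.9412841796875), 85.34760284423828)
(array([49.78623188, 61.35144928]), array([684.34100342,  51.2490921 ]), (99.96051788330078, 49.70829391479492), -78.2107982635498)
```

View pics/w3.png

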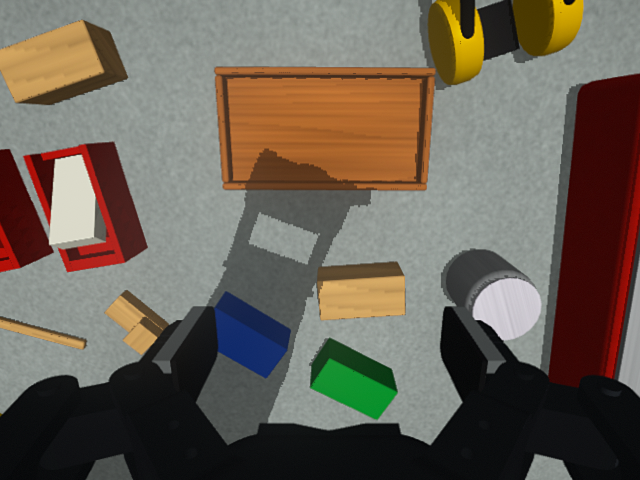

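Crate centre is (598.5, −212.5), with its x axis at −4.6°, and the measured outline matches its true size. Next I pick sample A.

```bash
cat >> h.py <<'E'
CC=np.array([598.5,-212.5,0]); CA=-4.6
def inc(x,y,z): return CC+x*U(CA)+y*U(CA+90)+[0,0,z]
def tilted(a,t=32.9): # tool leaning to +u by t deg, tool x along u
    u=U(a); v=U(a+90); t=np.radians(t); x=np.cos(t)*u-np.sin(t)*np.array([0,0,1]); z=-np.sin(t)*u-np.cos(t)*np.array([0,0,1])
    return quat(R.from_matrix(np.c_[x,np.cross(z,x),z]))
def pick(t,ex,ez,dy=0,depth=15):
    u=U(t['a']); n=np.sin(np.radians(32.9))*u+np.array([0,0,np.cos(np.radians(32.9))]); d=-np.cos(np.radians(32.9))*u+np.array([0,0,np.sin(np.radians(32.9))])
    e=t['c']+ex*u+dy*U(t['a']+90)+[0,0,ez]; g=e-10*d+n*(19-depth); o=tilted(t['a'])
    bot.move_gripper(64)
    bot.move_to(g+60*n,o); bot.servo_line(g,speed=80); f=bot.read_state()['ft_force']
    bot.move_gripper(40,80); s=bot.read_state(); print('grip',s['grip_width'],s['grip_force'],f,s['ft_force'],s['clock'])
    bot.servo_line(g+50*d,speed=80); bot.servo_line(g+50*d+[0,0,70],speed=200)
def place(y,ox=-40):
    o=down(np.radians(CA)); p=inc(ox,y,0)
    bot.move_to(p+[0,0,110],o); s=bot.read_state(); print('held',s['grip_width'],s['grip_force'])
    bot.servo_line(p+[0,0,45],speed=120); bot.dwell(.1)
    r=bot.servo_line(p+[0,0,30],speed=25,until_force=5); print('down',r,bot.read_state()['ee_pos'],bot.read_state()['clock'])
E
python3 - <<'E'
from h import *
pick(A,-26.8,78.8,-.3)
c=cam('wrist'); cv2.imwrite('pics/w4.png',c['image'])
place(-25)
bot.move_gripper(58); bot.servo_line(inc(-40,-25,120),speed=150)
bot.move_gripper(85)
c=cam('wrist'); cv2.imwrite('pics/w5.png',c['image'])
cv2.imwrite('pics/w45.png',np.hstack([cv2.resize(cv2.imread(f'pics/w{i}.png'),(400,300)) for i in (4,5)]))
E
```

```text
grip 47.745820533427 81.89597725868225 [-0.37564255  0.3596457  -0.00470717] [-0.18637449  0.4939211   5.67594194] 15.1333
held 47.925078511634545 82.67590999603271
down True [ 556.55891186 -234.23412757   33.24591298] 18.9083
```

View pics/w45.png

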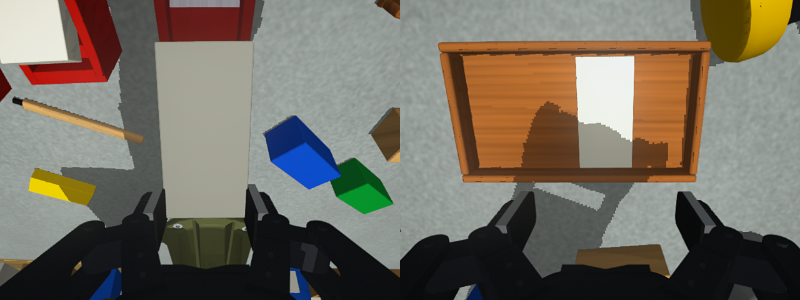

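Sample A lies flat in the crate, square to it. Next comes sample B, followed by a push to bring it against A.

```bash
cat >> h.py <<'E'
def look():
    bot.move_to(inc(-70,0,330),down(np.radians(CA))); bot.dwell(.2); c=cam('wrist'); 
    k=crate(c); print('crate',k)
    for b in blobs(c,(masks(c)['white']),28,600):
        d=np.r_[b[1],0]-CC; print('tile',d@U(CA),d@U(CA+90),b[2],b[3]-CA)
    return c
E
python3 - <<'E'
from h import *
pick(B,-29.3,80.8,.2)
place(48)
bot.move_gripper(56); bot.servo_line(inc(-40,48,120),speed=150)
bot.move_gripper(0)
o=down(np.radians(CA+90)); bot.move_to(inc(0,89,90),o)
print(bot.servo_line(inc(0,89,30),speed=100,until_force=15),bot.read_state()['ee_pos'])
print(bot.servo_line(inc(0,62,30),speed=40,until_force=12)); s=bot.read_state(); d=np.array(s['ee_pos'])-CC; print(d@U(CA+90),s['ft_force'])
bot.servo_line(inc(0,66,30),speed=50); bot.servo_line(inc(0,66,110),speed=150); bot.move_gripper(85)
c=look(); cv2.imwrite('pics/w6.png',c['image']); np.save('w6.npy',c,allow_pickle=True)
t=cam('top')
for b in blobs(t,masks(t)['wood'],50,400): print(b)
print(bot.read_state()['clock'])
E
```

```text
grip 47.9422796603983 81.51657700538635 [ 0.296927    0.52032529 -0.73252819] [1.96686102 0.32793564 4.34947981] 23.425
held 47.7610637031043 82.5002110004425
down True [ 562.44712142 -161.45961529   33.3770694 ] 27.3
False [ 605.9179837  -123.89509818   30.43355085]
False
61.847369732138695 [ 0.17762581 -0.12683522 -1.00898148]
crate (array([ 598.10583496, -212.44026184]), (224.8819122314453, 124.81436920166016), 85.3758544921875)
tile -207.723687199878 -226.2038865222746 (83.43460845947266, 78.83193969726562) 49.81015548706055
tile -59.39054612537853 279.6470346641671 (48.493228912353516, 38.66399383544922) 9.367094135284423
tile 0.9343514776908569 -0.47877801853899227 (99.22572326660156, 98.06214141845703) 90.07117614746093
(array([375.58857143, 207.79428571]), array([ 599.17907715, -165.47363281]), (138.2197723388672, 124.71747589111328), 85.4843978881836)
(array([303.9375    , 187.29166667]), array([682.65692139,  52.70568848]), (98.61235046386719, 52.95993423461914), -78.09893894195557)
35.0667
```

View pics/w6.png

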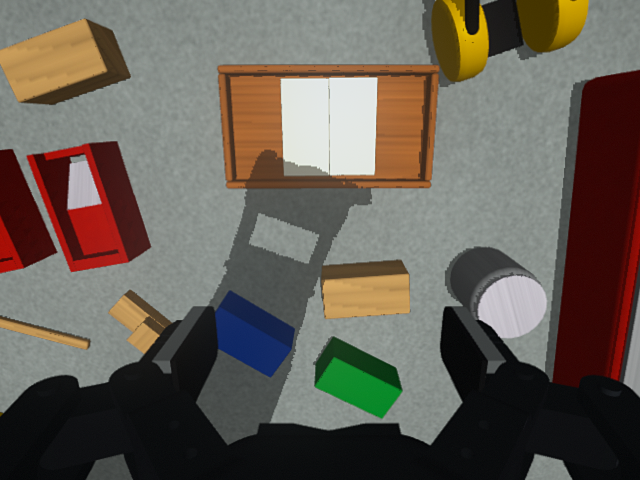

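Both samples lie together, centred in the crate at (330,127), with a slot of about 55 mm on each side. The near plain wood block at (365,292) is a block and not the blue or green look-alike, and it is the next thing to take.

```bash
cat >> h.py <<'E'
def findblock(p,a):
    u=U(a); bot.move_to(np.r_[p,0]-73*u+[0,0,270],down(np.radians(a))); bot.dwell(.2); c=cam('wrist')
    bs=blobs(c,masks(c)['wood'],50,1500); bs=[b for b in bs if np.hypot(*(b[1]-p))<60 and 85<b[2][0]<112 and 40<b[2][1]<60]
    print([(b[1].round(1),np.round(b[2],1),round(b[3],1)) for b in bs]); return bs[0],c
def block(p,a,y,name,f=20):
    b,c=findblock(p,a); cv2.imwrite(f'pics/{name}.png',c['image'])
    a2=b[3] if abs(b[3]-a)<30 else b[3]+180*np.sign(a-b[3]); g=np.r_[b[1],0]; o=down(np.radians(a2))
    bot.move_gripper(72); bot.move_to(g+[0,0,110],o); bot.servo_line(g+[0,0,46],speed=120,until_force=15)
    bot.move_gripper(35,60); s=bot.read_state(); print('grip',s['grip_width'],s['grip_force'],s['ee_pos'][2])
    bot.servo_line(g+[0,0,150],speed=150)
    q=down(np.radians(CA)); bot.move_to(inc(0,y,130),q); bot.servo_line(inc(0,y,84),speed=120); bot.dwell(.15)
    r=bot.servo_line(inc(0,y,52.5),speed=25,until_force=5); s=bot.read_state(); print('down',r,s['ee_pos'],s['ft_force'],s['clock'])
    return r
E
python3 - <<'E'
from h import *
block(np.array([412.,-239.5]),89.8,-77.3,'bN')
c=cam('top'); cv2.imwrite('pics/t1.png',cv2.resize(c['image'][150:330,280:500],None,fx=3,fy=3))
E
```

```text
[(array([ 410.7, -240.4]), array([98. , 49.5]), 89.8)]
grip 49.043156730924856 63.15388798713684 47.15114911307911
down True [ 592.24006007 -289.51590194   55.24855597] [-1.32118928  0.89606335  5.86798289] 43.175
```

View pics/bN.png

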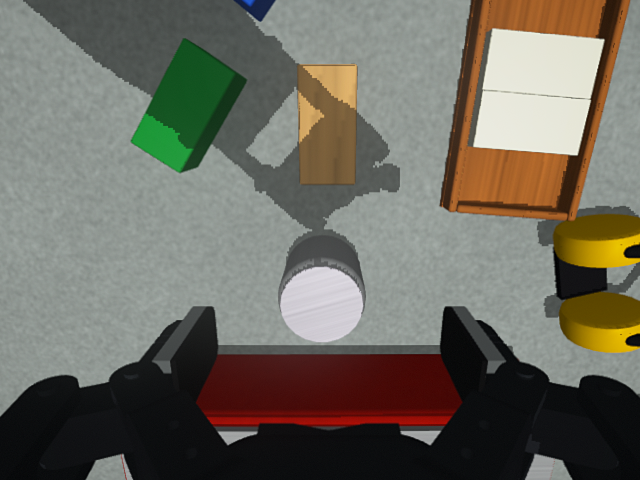

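The close view showed the plain block at (328,125). It is seated: the stop height of 55.2 matches the pick height of 47.15 plus the 8 mm floor. I release it and fetch the far block.

Run:
```python
from h import *
p=np.array(bot.read_state()['ee_pos'])
bot.move_gripper(60); bot.servo_line(p+[0,0,80],speed=150); bot.move_gripper(85)
c=look(); cv2.imwrite('pics/w7.png',c['image'])
M=masks(c)
for b in blobs(c,M['wood'],58,1500): d=np.r_[b[1],0]-CC; print(b[0],d@U(CA),d@U(CA+90),b[2],b[3]-CA)
print(block(np.array([684.3,51.6]),101.8-180,77.5,'bF'))
```

```text
crate (array([ 598.67901611, -212.42799377]), (224.95346069335938, 124.26836395263672), 85.33283996582031)
tile -207.79026219865128 -226.08230826832408 (83.40272521972656, 78.42556762695312) 48.389600372314455
tile -59.44133646294851 279.8391750287933 (48.61143493652344, 38.617225646972656) 9.210779285430908
tile 2.7598264830523243 25.119616005271407 (93.37906646728516, 48.64992141723633) -0.1501754760742191
tile 0.9846617018813564 -25.776460204310833 (98.68136596679688, 48.959991455078125) -0.045004272460937855
[267.0518018  117.51576577] -0.3574943249850713 47.096880551818415 (98.65939331054688, 94.6707534790039) -0.2131637573242191
[331.39555256 127.38679245] 0.3842223500288144 0.00394092705232281 (211.02984619140625, 116.5743179321289) 89.93281707763671
[51.32129964 60.14801444] 63.24318471837968 264.3750508318246 (97.7100830078125, 48.59184265136719) -73.60473957061768Traceback (most recent call last):
  File "<stdin>", line 7, in <module>
  File "h.py", line 76, in block
    b,c=findblock(p,a); cv2.imwrite(f'pics/{name}.png',c['image'])
        ~~~~~~~~~^^^^^
  File "h.py", line 72, in findblock
    u=U(a); bot.move_to(np.r_[p,0]-73*u+[0,0,270],down(np.radians(a))); bot.dwell(.2); c=cam('wrist')
            ~~~~~~~~~~~^^^^^^^^^^^^^^^^^^^^^^^^^^^^^^^^^^^^^^^^^^^^^^^
rig.MotionError: the arm cannot take that pose within its joint ranges
```

View pics/w7.png

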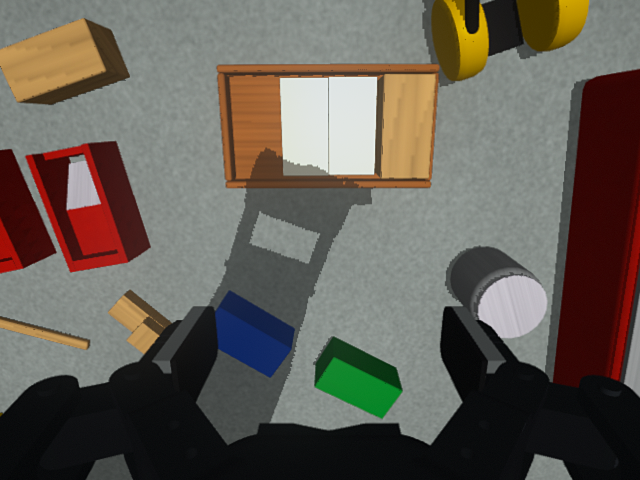

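The near block sits in its slot at (410,127). The tilted yaw was out of the last joint's range, so I use the half-turned grasp for the far block.

Run:
```python
from h import *
print(block(np.array([684.3,51.6]),101.8,77.5,'bF'))
```

```text
[(array([684.1,  52.5]), array([97.7, 49.6]), -78.3)]
grip 48.37288680823369 63.88431429862976 47.47063177057326
down True [ 604.62201324 -135.19937851   55.43496979] [-1.38327023  0.52797198  5.96061098] 53.2917
True
```

Run:
```python
from h import *
p=np.array(bot.read_state()['ee_pos'])
bot.move_gripper(60); bot.servo_line(p+[0,0,90],speed=150); bot.move_gripper(85)
c=look(); P=pts(c); cv2.imwrite('pics/w8.png',c['image'][40:220,180:480].repeat(2,0).repeat(2,1))
L=(P-CC)@np.c_[U(CA),U(CA+90),[0,0,1]]
for y in (-77,-25,25,77):
    Q=L[(abs(L[...,1]-y)<18)&(abs(L[...,0])<40)]; print(y,Q[:,2].mean().round(1),np.polyfit(Q[:,1],Q[:,2],1).round(3),np.polyfit(Q[:,0],Q[:,2],1).round(3))
s=bot.read_state(); print(s['clock'])
```

```text
crate (array([ 598.78417969, -212.4520874 ]), (224.94224548339844, 124.26537322998047), 85.41262817382812)
tile -208.0406754445438 -226.10661984244254 (83.45109558105469, 78.46424865722656) 48.45375213623047
tile -59.53388174221067 279.6461565906853 (48.37116241455078, 38.61564254760742) 9.336884117126464
tile 1.7757488476977572 25.023110231413867 (95.58901977539062, 48.69031524658203) -0.045660400390625355
tile 1.1343742287722105 -25.849512338898606 (98.699462890625, 48.825313568115234) 0.036965942382812145
-77 58.3 [-3.0000e-03  5.8122e+01] [2.0000e-03 5.8337e+01]
-25 28.3 [ 0.    28.311] [4.00e-03 2.83e+01]
25 28.3 [3.0000e-03 2.8225e+01] [4.0000e-03 2.8302e+01]
77 58.3 [2.000e-03 5.818e+01] [3.0000e-03 5.8309e+01]
55.8083
```

View pics/w8.png

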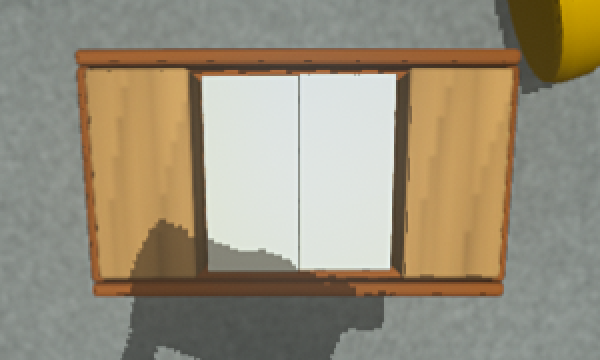

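The row is complete: the block, two samples and second block all lie level, with tops at 58, 28, 28 and 58 mm. The arm is clear, so I hand in the job.

Run:
```python
from h import *
print(bot.finish_job())
```

```text
the job is handed in; nothing more can be done
None
```

I handed the job in at about 56 s of robot time: both samples present lie flat side by side in the middle of the crate with a level wood block on each side, leaving 10 mm of play in total along the row; the third nest was empty, and I moved nothing else.

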